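# Shut and bolt the loaded sample chest

### The job

One of the two open sample chests holds a rack of tubes. With the fingertips, push the lid of that chest down until it is fully closed, then push the bolt on top of it fully home to lock it. Only push: do not lift or carry anything, and leave the rack, the empty chest and everything else on the bench alone.

Things in the scene. Friction and masses are not known exactly. Their poses are not given: they have to be found in the camera images.
- loaded_chest: sample chest holding the rack of tubes (the two look alike otherwise; either may be on the left): open-topped grey box, outside 150 (x) by 200 (y) by 100 mm high, walls 6 mm, fixed to the bench. Origin: centre of its underside; x from its front to its back (hinge side), y to its left, z up. A steel keeper on its left (+y) wall at x = -50 mm reaches 20 mm out and 134 mm up
- loaded_lid (a joint): lid of the loaded chest: angle about the hinge (along chest y, at its back upper edge); 0 = closed, top face flat 110.5 mm above the bench, 1.57 = upright; starts at 0.95 to 1.35. White plate 150 by 200 by 10 mm, 0.25 kg. Stiff hinge: it stays where left and must be pushed all the way (2 to 6 N near its middle). Only the bolt stands on its outer face, 9 to 41 mm from the front edge
- loaded_lid_hinge (a point): middle of the back edge of the loaded chest's lid, on its outer face, 10 mm from the hinge axis. Axes turn with the lid: -x runs to its front edge, y along the hinge, z out of the outer face
- loaded_lid_edge (a point): middle of the free (front) edge of the loaded chest's lid, on its outer face, 150 mm from point loaded_lid_hinge
- loaded_bolt (a joint): steel bolt on top of the loaded chest's lid: travel along chest +y; 0 = drawn back, 0.040 = fully home (end stop, its tip through the keeper); starts at 0 to 0.006. 2 to 3 N of friction, no spring, stays where left
- loaded_bolt_knob (a point): top centre of the upright knob of the loaded chest's bolt: block 26 (chest x) by 12 mm (chest y), top 31 mm above the lid's outer face, 125 mm from the hinge line. Drawn back it is 15 mm to the -y side of the lid's middle, home 25 mm to the +y side. The bolt's guides, 13 mm high, stand on its +y side, 40 to 92 mm from the lid's middle; its -y side is free
- empty_chest: sample chest with nothing in it (the two look alike otherwise; either may be on the left): open-topped grey box, outside 150 (x) by 200 (y) by 100 mm high, walls 6 mm, fixed to the bench. Origin: centre of its underside; x from its front to its back (hinge side), y to its left, z up. A steel keeper on its left (+y) wall at x = -50 mm reaches 20 mm out and 134 mm up
- empty_lid (a joint): lid of the empty chest: angle about the hinge (along chest y, at its back upper edge); 0 = closed, top face flat 110.5 mm above the bench, 1.57 = upright; starts at 0.95 to 1.35. White plate 150 by 200 by 10 mm, 0.25 kg. Stiff hinge: it stays where left and must be pushed all the way (2 to 6 N near its middle). Only the bolt stands on its outer face, 9 to 41 mm from the front edge
- empty_lid_hinge (a point): middle of the back edge of the empty chest's lid, on its outer face, 10 mm from the hinge axis. Axes turn with the lid: -x runs to its front edge, y along the hinge, z out of the outer face
- empty_lid_edge (a point): middle of the free (front) edge of the empty chest's lid, on its outer face, 150 mm from point empty_lid_hinge
- empty_bolt (a joint): steel bolt on top of the empty chest's lid: travel along chest +y; 0 = drawn back, 0.040 = fully home (end stop, its tip through the keeper); starts at 0 to 0.006. 2 to 3 N of friction, no spring, stays where left
- empty_bolt_knob (a point): top centre of the upright knob of the empty chest's bolt: block 26 (chest x) by 12 mm (chest y), top 31 mm above the lid's outer face, 125 mm from the hinge line. Drawn back it is 15 mm to the -y side of the lid's middle, home 25 mm to the +y side. The bolt's guides, 13 mm high, stand on its +y side, 40 to 92 mm from the lid's middle; its -y side is free
- rack: loose white tube rack, 66 by 126 mm, with ten capped tubes, 79 mm high in all; stands inside the loaded chest, below its rim. Origin at the centre of its underside
- beaker: open glass beaker, 60 mm wide, 75 mm high, in front of the gap between the chests; a loose bystander to be left alone; origin at the centre of its underside
- jar: small brown jar, 38 mm wide, 50 mm high, between the chests; a loose bystander to be left alone; origin at the centre of its underside
- flask: conical glass flask, 72 mm wide, 105 mm high, behind the chests; a loose bystander to be left alone; origin at the centre of its underside
- bottle: white bottle, 64 mm wide, 150 mm high, to the right; a loose bystander to be left alone; origin at the centre of its underside
- dish: shallow white dish, 80 mm wide, 25 mm high, to the right in front; a loose bystander to be left alone; origin at the centre of its underside
- spatula: lying spatula, 170 mm long, to the left; a loose bystander to be left alone; origin at the centre of its underside (under its middle)
- stopper: black rubber stopper, 32 mm wide, 30 mm high, to the left; a loose bystander to be left alone; origin at the centre of its underside

How it is judged:
On the way, in this order (a step that is already met when the one before it is completed fails the run):
1. the loaded chest's lid is fully closed (value of joint loaded_lid below 0.04 rad and value of joint loaded_bolt below 0.03 m), for 0.2 s.
2. its bolt is fully home, the lid closed (value of joint loaded_bolt above 0.036 m and value of joint loaded_lid below 0.04 rad), for 0.2 s.
At the end, for the whole second after the job is handed in: The loaded chest's lid is closed (within 0.04 rad) and its bolt is home (at least 36 of 40 mm), at rest, the rack standing inside; the empty chest's lid and bolt are within 20 mm of where they were (all of step 2 and velocity of joint loaded_bolt between -0.01 and 0.01 m/s and z of rack in the frame of loaded_chest below 0.02 m and linear speed of rack below 0.02 m/s and distance of each of empty_lid_edge, empty_bolt_knob from where it was at the start of the episode below 0.02 m); the robot touches nothing.
It fails at once if the rack is lifted or shoved about (15 mm up or 30 mm in all) (z of rack in the frame of loaded_chest above 0.021 m or distance of rack from where it was at the start of the episode above 0.03 m).
It fails at once if the empty chest's lid or bolt is moved more than 20 mm (not (distance of each of empty_lid_edge, empty_bolt_knob from where it was at the start of the episode below 0.02 m)).
It fails at once if a bystander is moved, lifted or knocked (more than 30 mm) (distance of any of beaker, jar, flask, bottle, dish, spatula, stopper from where it was at the start of the episode above 0.03 m).
It also fails if it takes over 45 s, if anything falls off the work surface, if the arm or the gripper's body presses on something with over 40 N, if the wrist force passes 120 N, or if a joint passes its speed limit or range.

### The arm

A 6-joint arm with a two-finger parallel gripper is mounted at the origin on the work surface. World frame = base frame: x ahead of the robot, y to its left, z up, the work surface at z = 0. Lengths are in m, angles in rad, forces in N, time in s.
With the tool pointing down it reaches from about 0.375 to 0.975 m from the base axis. Payload 3.8 kg.
Tool frame: the origin (TCP) lies at the very end of the fingers, on their centre line; the grasp point (between the pads) lies 19 mm behind it; z points along the fingers, y is the direction in which the jaws open and shut (so a half turn about z gives the same grasp; the last joint's range is limited). The gripper opens to 85 mm and grips with 20 to 120 N. Pads are 22 mm wide; open, the fingers measure 114 mm over their backs; the gripper's body (76 mm by 85 mm) begins 54 mm behind the grasp point. The pads swing forward as they close: fully open they stand 13 mm farther back than shut.
Start: joints at [1.1, 0.264, 1.604, -0, 1.274, -0.037], TCP at [0.284, 0.612, 0.231] pointing down, gripper open.
Joint ranges: [-2.63, 2.63], [-0.94, 2.18], [0.31, 2.57], [-1.31, 4.45], [0, 2.66], [-2.55, 2.55]. Speed limits (rad/s): [2.57, 2.57, 3.14, 3.14, 3.14, 3.14].

### API

Orientations are given as a unit quaternion [w, x, y, z].
In Python, from bench import * gives the robot as it stands.
- The arm moves only by the tool arm_command, never from a script. Its argument "increments" is a list of rows, each an object with "twist": the turn, a rotation vector about the tool's x, y, z in rad, a list of three; "delta_pos": the shift along the tool's x, y, z in m, a list of three; "fingers": the opening, from -1 (shut) to 1 (fully open). A call has 1 to 12 rows; each row shifts and turns the commanded pose from where the row before left it, along the tool's axes as they then stand; what a row does not reach is not made up. A row lasts 1/10 s, in which the tool goes at most 50 mm and 8.59 degrees, less where a joint would pass 70% of its speed; a pose out of reach is approached as far as the arm can. A call is refused whole if a number of a shift passes 0.05 or a number of a turn 0.15, either way. A call with a gripper value outside its range is refused whole. The fingers move at their own pace and stop on an object; "force" is the grip in N (left out, the last holds). Time passes only in rows, so rows that do not move let the fingers close. It gives the time, the measured TCP pose, the force and the opening at its end, in the units of the state.
- observe(): the state, without advancing time (a new reading comes with each control period).
- read_camera(name): name is "scene" or "top"; returns a dict with "frame" (480x640x3 uint8, blue, green, red), "camera_matrix" (3x3 intrinsics, pixels), "extrinsics" (4x4, takes a point from camera to world coordinates). Camera axes: x right, y down, z forward; pixel columns grow to the right and rows downward; lengths in m; the calibration is good to about 2 mm. A picture is of the moment at which its call begins. There is no depth.
- hand_in(): hands the job in, once; it reports no verdict.
The state is a dict: "time": time; "joint_positions": joint angles; "dq": joint speeds; "joint_torque": joint torques, N m; "ee_pos": TCP position; "orientation": TCP orientation; "contact_force": force on the tool from outside, world axes, zero at the start; "wrist_torque": the same for the moment, N m; "opening": finger opening in m.
Only numpy, scipy, OpenCV 4.12 (cv2) and the standard library are available. Lean on these libraries where they do the work, as an engineer would, in place of code of your own. Each camera call takes 0.05 s, during which the arm holds its last target.

## Working session

There is one attempt and no reset: what is moved stays moved. The work goes in short steps, Python scripts to look and compute and a tool call to move; the robot and the scene stay as the last step left them, time stands still between calls to the robot, and variables do not carry over. Pictures are saved under pics/ and viewed, and the job is handed in when it is done.

Besides the shell and the picture viewer there is one more tool, called after "Call:" as name(argument=value, ...) on one line, values as JSON. arm_command: Moves the arm, as the interface text tells. Its arguments: {"type":"object","properties":{"increments":{"type":"array"},"force":{"type":"number"}},"required":["increments"]}

```bash
mkdir -p pics; python3 - <<'E'
from bench import *
import cv2, numpy as np
for n in("scene","top"):
    c=read_camera(n); cv2.imwrite(f"pics/{n}0.png",c["frame"]); print(n,c["camera_matrix"].tolist(),np.round(c["extrinsics"],4).tolist())
s=observe(); print(s)
E
```

```text
scene [[465.06931978015183, 0.0, 314.44968829725286], [0.0, 465.06931978015183, 232.70057963634972], [0.0, 0.0, 1.0]] [[-0.9322, 0.2165, -0.2899, 0.914], [0.3618, 0.5708, -0.7371, 0.7779], [0.0059, -0.792, -0.6104, 0.7782], [0.0, 0.0, 0.0, 1.0]]
top [[469.42625394822227, 0.0, 308.8935958744556], [0.0, 469.42625394822227, 237.00163298119298], [0.0, 0.0, 1.0]] [[0.0099, -0.9807, 0.1952, 0.4109], [-0.9999, -0.0114, -0.0062, 0.0219], [0.0083, -0.1951, -0.9807, 1.166], [0.0, 0.0, 0.0, 1.0]]
{'time': 0.1, 'joint_positions': array([ 1.10008082e+00,  2.64702427e-01,  1.60521803e+00,  3.50140744e-06,
        1.27369512e+00, -3.68719341e-02]), 'dq': array([-0.00141487, -0.00134598, -0.0024841 ,  0.00078857, -0.00013138,
        0.00018481]), 'joint_torque': array([ 1.24635162e-04, -5.16706109e+01, -3.68590808e+01, -7.03700675e-05,
        6.25920889e-03,  1.90758504e-05]), 'ee_pos': array([0.28343344, 0.61189588, 0.23008041]), 'orientation': array([-2.55576009e-04,  2.15224966e-01,  9.76563972e-01, -9.78642770e-04]), 'contact_force': array([-0.87364502, -0.30739473,  0.20864579]), 'wrist_torque': array([-0.02246873,  0.02316923, -0.00475988]), 'opening': 0.08541830795990264}
```

View pics/scene0.png

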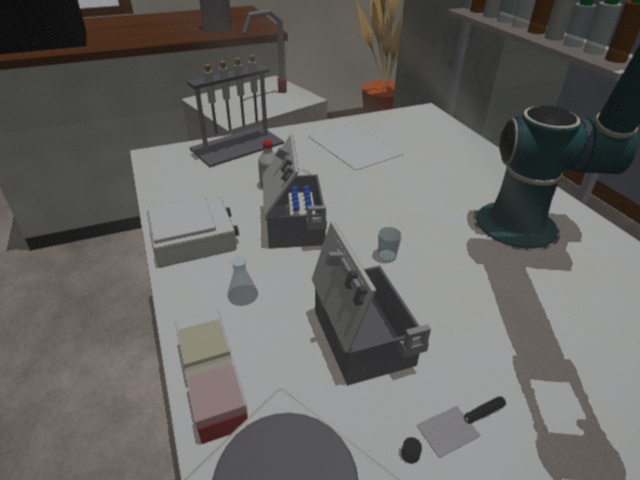

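View pics/top0.png

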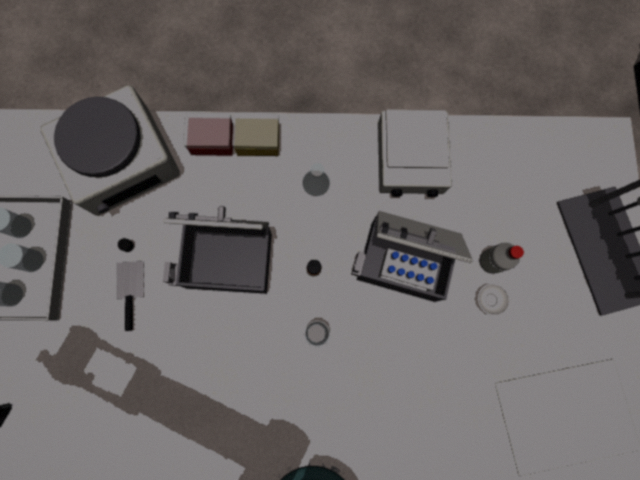

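The loaded chest, with the blue-capped rack, is at the right in the top view, around (410,255). The empty one is around (225,255). Next I'll enlarge the loaded chest.

```bash
python3 - <<'E'
import cv2
a=cv2.imread("pics/top0.png")[200:310,345:485]; a=cv2.convertScaleAbs(a,alpha=1.7,beta=20); cv2.imwrite("pics/t1.png",cv2.resize(a,None,fx=5,fy=5,interpolation=cv2.INTER_CUBIC))
a=cv2.imread("pics/scene0.png")[130:255,245:345];a=cv2.convertScaleAbs(a,alpha=1.7,beta=20); cv2.imwrite("pics/s1.png",cv2.resize(a,None,fx=4.8,fy=4.8,interpolation=cv2.INTER_CUBIC))
E
```

```text
(no output)
```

View pics/t1.png

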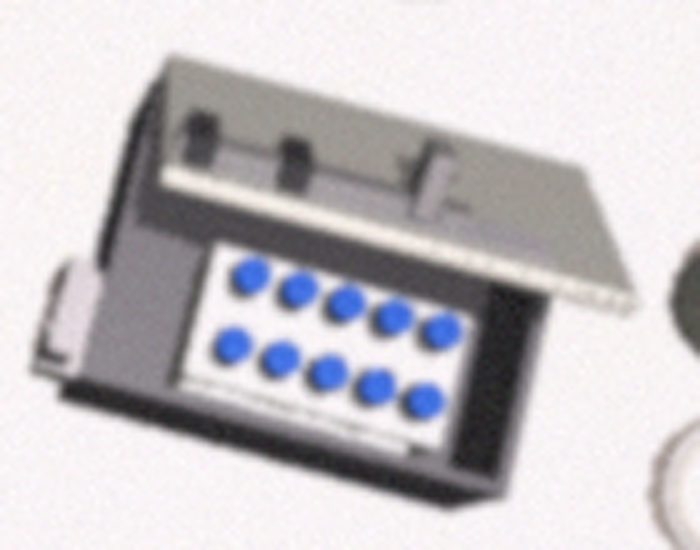

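View pics/s1.png

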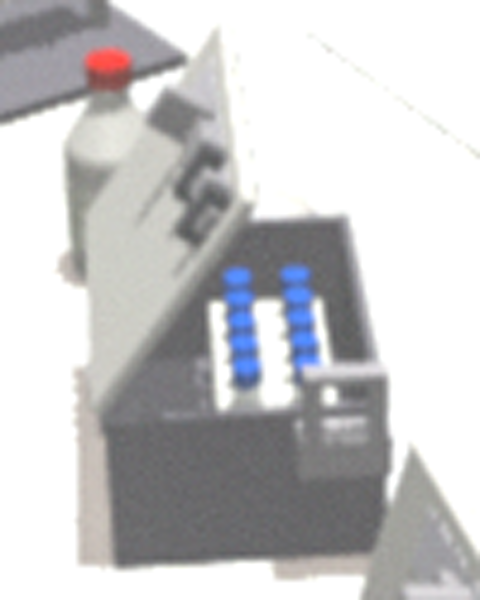

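```bash
cat > geo.py <<'E'
import numpy as np
K={"scene":[465.0693,314.4497,232.7006],"top":[469.42625,308.8936,237.0016]}
E={}
def load():
    from bench import read_camera
    for n in K:
        E[n]=np.array(read_camera(n)["extrinsics"])
def proj(n,P):
    T=E[n];q=(np.asarray(P)-T[:3,3])@T[:3,:3];f,cx,cy=K[n]
    return np.array([f*q[0]/q[2]+cx,f*q[1]/q[2]+cy])
def chest(p,v):
    x,y,a=p[:3];c,s=np.cos(a),np.sin(a)
    return np.array([x+c*v[0]-s*v[1],y+s*v[0]+c*v[1],v[2]])
def lid(p,d,y,h): # d from hinge line, h above outer face
    t=p[3];return chest(p,[.075-d*np.cos(t)+(.01+h)*np.sin(t),y,.1005+d*np.sin(t)+(.01+h)*np.cos(t)])
E
python3 - <<'E'
from geo import *; load()
from scipy.optimize import least_squares
T=lambda u,v:(345+u/5,200+v/5); S=lambda u,v:(245+u/4.8,130+v/4.8)
obs=[("top",T(175,57),lambda p:lid(p,0,.1,0)),("top",T(582,168),lambda p:lid(p,0,-.1,0)),
("top",T(165,167),lambda p:lid(p,.15,.1,0)),("top",T(637,293),lambda p:lid(p,.15,-.1,0)),
("top",T(62,397),lambda p:chest(p,[-.075,.1,0])),("top",T(450,508),lambda p:chest(p,[-.075,-.1,0])),
("top",T(505,493),lambda p:chest(p,[-.075,-.1,.1])),
("scene",S(218,30),lambda p:lid(p,.15,-.1,0)),("scene",S(250,205),lambda p:lid(p,.15,.1,0)),("scene",S(88,210),lambda p:lid(p,0,-.1,0)),
("scene",S(118,565),lambda p:chest(p,[.075,.1,0])),("scene",S(378,555),lambda p:chest(p,[-.075,.1,0])),("scene",S(347,218),lambda p:chest(p,[-.075,-.1,.1]))]
f=lambda p:np.concatenate([proj(n,g(p))-o for n,o,g in obs])
r=least_squares(f,[.5,-.2,-.2,1.1],loss="soft_l1");print(r.x,np.round(f(r.x).reshape(-1,2),1).tolist())
p=r.x
# knob: top view centre approx, solve y offset
for b in(-.015,-.012,-.009): print(b,(proj("top",lid(p,.125,b,.031))-[345,200])*5,(proj("scene",lid(p,.125,b,.031))-[245,130])*4.8)
for d in(.15,.125,.1,.08): print(d,lid(p,d,0,0),lid(p,d,-.015,.031))
print("closed knob",lid([*p[:3],0],.125,-.015,.031),"home",lid([*p[:3],0],.125,.025,.031))
np.save("p.npy",p)
E
```

```text
[ 0.58227437 -0.22037739 -0.26670412  0.96254556] [[-1.8, -1.8], [0.6, -0.9], [-0.8, 0.1], [0.6, 1.5], [-1.3, 0.2], [-0.6, 0.1], [0.3, 0.5], [0.5, -3.5], [-0.7, -2.5], [-1.6, 0.4], [-1.1, 0.2], [1.4, -1.2], [0.1, -2.0]]
-0.015 [455.08945977 153.19990851] [155.61510737  91.77373774]
-0.012 [447.96474996 151.23399791] [155.84647078  94.43047787]
-0.009 [440.84205768 149.26864401] [156.07876635  97.09792194]
0.15 [ 0.57985462 -0.21971628  0.22931165] [ 0.60044199 -0.24089079  0.24702607]
0.125 [ 0.59363536 -0.22348136  0.20879543] [ 0.61422273 -0.24465587  0.22650985]
0.1 [ 0.6074161  -0.22724644  0.18827921] [ 0.62800348 -0.24842094  0.20599363]
0.08 [ 0.6184407  -0.2302585   0.17186624] [ 0.63902807 -0.25143301  0.18958065]
closed knob [ 0.53008883 -0.22166939  0.1415    ] home [ 0.54063097 -0.1830836   0.1415    ]
```

Call:
arm_command(increments=[{"twist": [0, 0, -0.083], "delta_pos": [0, 0, -0.04], "fingers": -1}, {"twist": [0, 0, -0.083], "delta_pos": [0, 0, -0.04], "fingers": -1}, {"twist": [0, 0, 0], "delta_pos": [0, 0, -0.04], "fingers": -1}, {"twist": [0, 0, 0], "delta_pos": [0, 0, -0.02], "fingers": -1}, {"twist": [0, 0, 0], "delta_pos": [0, 0, 0], "fingers": -1}], force=30)

```text
time: 0.7
ee_pos: [0.2845, 0.614, 0.3766]
orientation: [0.001, 0.133, 0.991, 0.004]
contact_force: [-0.1, 0.4, 0.3]
opening: 0.0123
```

```bash
cat > where.py <<'E'
from bench import observe
from geo import *
from scipy.spatial.transform import Rotation as R
def where():
    p=np.load("p.npy");s=observe();a=p[2];d=s["ee_pos"][:2]-p[:2];c,sn=np.cos(a),np.sin(a)
    q=s["orientation"];M=R.from_quat([*q[1:],q[0]]).as_matrix()
    print("t",round(s["time"],2),"chest",np.round([c*d[0]+sn*d[1],-sn*d[0]+c*d[1],s["ee_pos"][2]],4),"tool in chest",np.round(R.from_euler("z",-a).as_matrix()@M,3).tolist(),"F",np.round(s["contact_force"],1),"open",round(s["opening"],4),"q",np.round(s["joint_positions"],2))
where()
E
python3 where.py
```

```text
t 0.7 chest [-0.5072  0.7264  0.3766] tool in chest [[-1.0, 0.001, 0.002], [0.001, 1.0, 0.008], [-0.002, 0.008, -1.0]] F [-0.1  0.4  0.3] open 0.0123 q [ 1.1   0.21  1.41 -0.    1.52 -0.2 ]
```

Call:
arm_command(increments=[{"twist": [0, 0, 0], "delta_pos": [-0.0246, -0.0327, 0], "fingers": -1}, {"twist": [0, 0, 0], "delta_pos": [-0.0246, -0.0327, 0], "fingers": -1}, {"twist": [0, 0, 0], "delta_pos": [-0.0246, -0.0327, 0], "fingers": -1}, {"twist": [0, 0, 0], "delta_pos": [-0.0246, -0.0327, 0], "fingers": -1}, {"twist": [0, 0, 0], "delta_pos": [-0.0246, -0.0327, 0], "fingers": -1}, {"twist": [0, 0, 0], "delta_pos": [-0.0246, -0.0327, 0], "fingers": -1}, {"twist": [0, 0, 0], "delta_pos": [-0.0246, -0.0327, 0], "fingers": -1}, {"twist": [0, 0, 0], "delta_pos": [-0.0246, -0.0327, 0], "fingers": -1}, {"twist": [0, 0, 0], "delta_pos": [-0.0246, -0.0327, 0], "fingers": -1}, {"twist": [0, 0, 0], "delta_pos": [-0.0246, -0.0327, 0], "fingers": -1}, {"twist": [0, 0, 0], "delta_pos": [-0.0246, -0.0327, 0], "fingers": -1}, {"twist": [0, 0, 0], "delta_pos": [-0.0246, -0.0327, 0], "fingers": -1}])

```text
time: 1.9
ee_pos: [0.4641, 0.1542, 0.3692]
orientation: [-0.001, 0.133, 0.991, -0.001]
contact_force: [0.7, -0.0, 0.1]
opening: 0.0001
```

Call:
arm_command(increments=[{"twist": [0, 0, 0], "delta_pos": [-0.0246, -0.0327, 0], "fingers": -1}, {"twist": [0, 0, 0], "delta_pos": [-0.0246, -0.0327, 0], "fingers": -1}, {"twist": [0, 0, 0], "delta_pos": [-0.0246, -0.0327, 0], "fingers": -1}, {"twist": [0, 0, 0], "delta_pos": [-0.0246, -0.0327, 0], "fingers": -1}, {"twist": [0, 0, 0], "delta_pos": [-0.0246, -0.0327, 0], "fingers": -1}, {"twist": [0, 0, 0], "delta_pos": [-0.0246, -0.0327, 0], "fingers": -1}, {"twist": [0, 0, 0], "delta_pos": [-0.0246, -0.0327, 0], "fingers": -1}, {"twist": [0, 0, 0], "delta_pos": [-0.0246, -0.0327, 0], "fingers": -1}, {"twist": [0, 0, 0], "delta_pos": [-0.0246, -0.0327, 0], "fingers": -1}, {"twist": [0, 0, 0], "delta_pos": [-0.0246, -0.0327, 0], "fingers": -1}, {"twist": [0, 0, 0], "delta_pos": [-0.0246, -0.0327, 0], "fingers": -1}, {"twist": [0, 0, 0], "delta_pos": [-0.0246, -0.0327, 0], "fingers": -1}])

```text
time: 3.1
ee_pos: [0.6452, -0.3019, 0.3686]
orientation: [-0.002, 0.134, 0.991, 0.001]
contact_force: [0.4, 0.3, -0.2]
opening: 0.0003
```

```bash
python3 where.py; python3 - <<'E'
from bench import *
import cv2
cv2.imwrite("pics/s2.png",read_camera("scene")["frame"])
E
```

```text
t 3.1 chest [ 0.0822 -0.0621  0.3686] tool in chest [[-1.0, 0.001, -0.003], [0.001, 1.0, 0.001], [0.003, 0.001, -1.0]] F [ 0.4  0.3 -0.2] open 0.0003 q [-0.47  0.29  1.32  0.    1.53 -1.78]
```

View pics/s2.png

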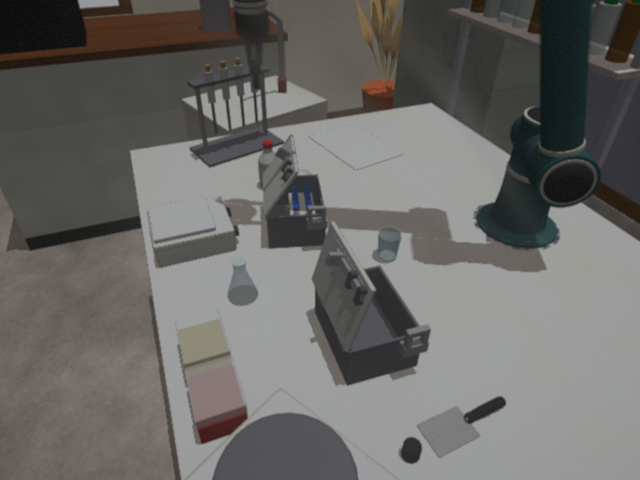

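The lid is untouched and the fingers are above it. Descending behind it.

Call:
arm_command(increments=[{"twist": [0, 0, 0], "delta_pos": [0, 0, 0.036], "fingers": -1}, {"twist": [0, 0, 0], "delta_pos": [0, 0, 0.036], "fingers": -1}, {"twist": [0, 0, 0], "delta_pos": [0, 0, 0.036], "fingers": -1}, {"twist": [0, 0, 0], "delta_pos": [0, 0, 0.036], "fingers": -1}, {"twist": [0, 0, 0], "delta_pos": [0, 0, 0.034], "fingers": -1}, {"twist": [0, 0, 0], "delta_pos": [0, 0, 0], "fingers": -1}])

```text
time: 3.75
ee_pos: [0.6403, -0.2979, 0.1838]
orientation: [-0.007, 0.133, 0.991, 0.003]
contact_force: [-0.7, -0.5, -0.0]
opening: 0.0002
```

```bash
python3 where.py; python3 - <<'E'
import numpy as np
for t in np.arange(1.1,-.05,-.1):
    d=.085; x=.075-d*np.cos(t)+.01*np.sin(t); print(round(t,2),"tcp x",round(x+.011*(1),4),"z",round(.1005+d*np.sin(t)+.01*np.cos(t),4))
E
```

```text
t 3.75 chest [ 0.0764 -0.0595  0.1838] tool in chest [[-1.0, 0.001, -0.015], [0.001, 1.0, 0.003], [0.015, 0.003, -1.0]] F [-0.7 -0.5 -0. ] open 0.0002 q [-0.47  0.36  1.57 -0.    1.23 -1.77]
1.1 tcp x 0.0564 z 0.1808
1.0 tcp x 0.0485 z 0.1774
0.9 tcp x 0.041 z 0.1733
0.8 tcp x 0.034 z 0.1684
0.7 tcp x 0.0274 z 0.1629
0.6 tcp x 0.0215 z 0.1567
0.5 tcp x 0.0162 z 0.15
0.4 tcp x 0.0116 z 0.1428
0.3 tcp x 0.0078 z 0.1352
0.2 tcp x 0.0047 z 0.1272
0.1 tcp x 0.0024 z 0.1189
-0.0 tcp x 0.001 z 0.1105
```

Call:
arm_command(increments=[{"twist": [0, 0, 0], "delta_pos": [0.009, 0, 0.002], "fingers": -1}, {"twist": [0, 0, 0], "delta_pos": [0.009, 0, 0.002], "fingers": -1}, {"twist": [0, 0, 0], "delta_pos": [0.009, 0, 0.003], "fingers": -1}, {"twist": [0, 0, 0], "delta_pos": [0.008, 0, 0.003], "fingers": -1}, {"twist": [0, 0, 0], "delta_pos": [0.007, 0, 0.005], "fingers": -1}])

```text
time: 4.25
ee_pos: [0.605, -0.2897, 0.18]
orientation: [0.002, 0.134, 0.991, -0.001]
contact_force: [2.0, 0.5, 3.8]
opening: 0.0003
```

```bash
python3 where.py
```

```text
t 4.25 chest [ 0.0402 -0.0609  0.18  ] tool in chest [[-1.0, 0.001, 0.003], [0.001, 1.0, -0.001], [-0.003, -0.001, -1.0]] F [2.  0.5 3.8] open 0.0003 q [-0.48  0.29  1.67  0.    1.18 -1.79]
```

In contact, about 4 N along the lid normal. Following the arc.

Call:
arm_command(increments=[{"twist": [0, 0, 0], "delta_pos": [0.007, 0, 0.006], "fingers": -1}, {"twist": [0, 0, 0], "delta_pos": [0.006, 0, 0.006], "fingers": -1}, {"twist": [0, 0, 0], "delta_pos": [0.006, 0, 0.006], "fingers": -1}, {"twist": [0, 0, 0], "delta_pos": [0.005, 0, 0.007], "fingers": -1}, {"twist": [0, 0, 0], "delta_pos": [0.004, 0, 0.007], "fingers": -1}, {"twist": [0, 0, 0], "delta_pos": [0, 0, 0], "fingers": -1}])

```text
time: 4.85
ee_pos: [0.5761, -0.2813, 0.1439]
orientation: [-0.002, 0.134, 0.991, 0.001]
contact_force: [0.5, 1.0, -0.1]
opening: -0.0001
```

```bash
python3 where.py; python3 - <<'E'
from bench import *
import cv2
f=read_camera("scene")["frame"][30:270,180:420];g=read_camera("top")["frame"][180:320,320:520]
import numpy as np
f=cv2.resize(f,(400,400));g=cv2.resize(g,(400,280));o=np.zeros((400,800,3),np.uint8);o[:,:400]=f;o[:280,400:]=g
cv2.imwrite("pics/s3.png",o)
E
```

```text
t 4.85 chest [ 0.0101 -0.0604  0.1439] tool in chest [[-1.0, 0.001, -0.004], [0.001, 1.0, 0.001], [0.004, 0.001, -1.0]] F [ 0.5  1.  -0.1] open -0.0001 q [-0.49  0.27  1.76 -0.    1.11 -1.8 ]
```

View pics/s3.png

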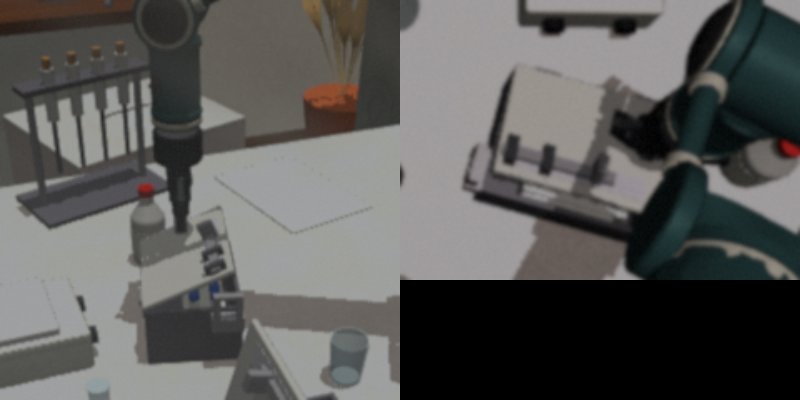

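The lid is down to about 0.4 rad and the bottle is clear. Pushing it the rest of the way.

Call:
arm_command(increments=[{"twist": [0, 0, 0], "delta_pos": [0.003, 0, 0.008], "fingers": -1}, {"twist": [0, 0, 0], "delta_pos": [0.003, 0, 0.008], "fingers": -1}, {"twist": [0, 0, 0], "delta_pos": [0.002, 0, 0.008], "fingers": -1}, {"twist": [0, 0, 0], "delta_pos": [0.001, 0, 0.006], "fingers": -1}, {"twist": [0, 0, 0], "delta_pos": [0, 0, 0.003], "fingers": -1}, {"twist": [0, 0, 0], "delta_pos": [0, 0, 0.001], "fingers": -1}, {"twist": [0, 0, 0], "delta_pos": [0, 0, 0], "fingers": -1}])

```text
time: 5.65
ee_pos: [0.5693, -0.2795, 0.1118]
orientation: [-0.0, 0.134, 0.991, 0.0]
contact_force: [-0.2, 0.5, -0.5]
opening: -0.0003
```

```bash
python3 where.py
```

```text
t 5.65 chest [ 0.003  -0.0605  0.1118] tool in chest [[-1.0, 0.001, -0.0], [0.001, 1.0, 0.0], [0.0, 0.0, -1.0]] F [-0.2  0.5 -0.5] open -0.0003 q [-0.5   0.28  1.81  0.    1.05 -1.8 ]
```

Call:
arm_command(increments=[{"twist": [0, 0, 0], "delta_pos": [0, 0, 0.001], "fingers": -1}, {"twist": [0, 0, 0], "delta_pos": [0, 0, 0.001], "fingers": -1}, {"twist": [0, 0, 0], "delta_pos": [0, 0, 0.001], "fingers": -1}, {"twist": [0, 0, 0], "delta_pos": [0, 0, 0], "fingers": -1}, {"twist": [0, 0, 0], "delta_pos": [0, 0, 0], "fingers": -1}])

```text
time: 6.15
ee_pos: [0.5696, -0.2797, 0.1106]
orientation: [0.0, 0.133, 0.991, -0.0]
contact_force: [-2.5, 1.3, 6.0]
opening: -0.0002
```

```bash
python3 where.py
```

```text
t 6.15 chest [ 0.0035 -0.0606  0.1106] tool in chest [[-1.0, 0.001, 0.001], [0.001, 1.0, -0.0], [-0.001, -0.0, -1.0]] F [-2.5  1.3  6. ] open -0.0002 q [-0.5   0.29  1.81  0.    1.05 -1.8 ]
```

Call:
arm_command(increments=[{"twist": [0, 0, 0], "delta_pos": [0, 0, 0.001], "fingers": -1}, {"twist": [0, 0, 0], "delta_pos": [0, 0, 0.001], "fingers": -1}, {"twist": [0, 0, 0], "delta_pos": [0, 0, 0], "fingers": -1}, {"twist": [0, 0, 0], "delta_pos": [0, 0, 0], "fingers": -1}])

```text
time: 6.55
ee_pos: [0.5697, -0.2798, 0.1104]
orientation: [0.001, 0.133, 0.991, -0.0]
contact_force: [-5.0, 3.4, 14.2]
opening: -0.0
```

```bash
python3 where.py
```

```text
t 6.55 chest [ 0.0035 -0.0606  0.1104] tool in chest [[-1.0, 0.001, 0.001], [0.001, 1.0, -0.0], [-0.001, -0.0, -1.0]] F [-5.   3.4 14.2] open -0.0 q [-0.5   0.29  1.81  0.    1.04 -1.8 ]
```

The lid is closed: the force rises with no further travel and the tip is at z = 0.1104. Lifting clear and moving beside the knob.

Call:
arm_command(increments=[{"twist": [0, 0, 0], "delta_pos": [0, 0, -0.01], "fingers": -1}, {"twist": [0, 0, 0], "delta_pos": [0, 0, -0.025], "fingers": -1}, {"twist": [0, 0, 0], "delta_pos": [0, 0, -0.025], "fingers": -1}, {"twist": [0, 0, 0], "delta_pos": [0.027, -0.003, 0], "fingers": -1}, {"twist": [0, 0, 0], "delta_pos": [0.027, -0.002, 0], "fingers": -1}, {"twist": [0, 0, 0], "delta_pos": [0, 0, 0], "fingers": -1}])

```text
time: 7.15
ee_pos: [0.5131, -0.2694, 0.1671]
orientation: [-0.001, 0.134, 0.991, 0.0]
contact_force: [-0.0, -0.4, -0.1]
opening: -0.0003
```

```bash
python3 where.py; python3 - <<'E'
from bench import *
import cv2
import numpy as np
from geo import *
load()
S=read_camera("scene")["frame"];G=read_camera("top")["frame"]
f=cv2.resize(S[130:260,230:360],(400,400),interpolation=2);g=cv2.resize(G[190:310,340:480],(400,343),interpolation=2);o=np.zeros((400,800,3),np.uint8);o[:,:400]=f;o[:343,400:]=g
p=np.load("p.npy");p[3]=0
for b in(-.015,.0):
  print(b,"top",(proj("top",lid(p,.125,b,.031))-[340,190])*400/140+[400,0],"scene",(proj("scene",lid(p,.125,b,.031))-[230,130])*400/130)
for y in(-.1,.1): print("edge",(proj("top",lid(p,.15,y,0))-[340,190])*400/140+[400,0],(proj("scene",lid(p,.15,y,0))-[230,130])*400/130)
cv2.imwrite("pics/s4.png",o)
E
```

```text
t 7.15 chest [-0.0538 -0.0655  0.1671] tool in chest [[-1.0, 0.002, -0.002], [0.002, 1.0, 0.0], [0.002, 0.0, -1.0]] F [-0.  -0.4 -0.1] open -0.0003 q [-0.53  0.14  1.88 -0.    1.13 -1.83]
-0.015 top [618.81421139 246.0524056 ] scene [251.16555025 143.18314602]
0.0 top [599.82550227 240.71675498] scene [252.89187679 152.16490862]
edge [707.70835148 310.74668305] [268.91979813 123.81398472]
edge [460.97405674 241.07619689] [295.47051062 246.87591532]
```

View pics/s4.png

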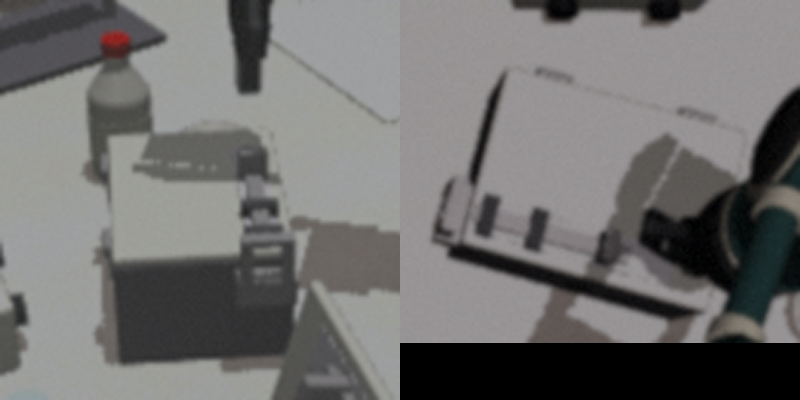

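The lid lies flat and the knob is at (608,246) in the top crop, close to drawn back. Descending on its -y side.

Call:
arm_command(increments=[{"twist": [0, 0, 0], "delta_pos": [-0.003, 0, 0.02], "fingers": -1}, {"twist": [0, 0, 0], "delta_pos": [0, 0, 0.02], "fingers": -1}, {"twist": [0, 0, 0], "delta_pos": [0, 0, 0.004], "fingers": -1}, {"twist": [0, 0, 0], "delta_pos": [0, 0, 0], "fingers": -1}])

```text
time: 7.75
ee_pos: [0.5186, -0.2707, 0.1222]
orientation: [-0.001, 0.133, 0.991, 0.0]
contact_force: [-0.5, 1.0, 0.1]
opening: -0.0004
```

```bash
python3 where.py
```

```text
t 7.75 chest [-0.0482 -0.0653  0.1222] tool in chest [[-1.0, 0.001, -0.002], [0.001, 1.0, 0.001], [0.002, 0.001, -1.0]] F [-0.5  1.   0.1] open -0.0004 q [-0.52  0.19  1.91  0.    1.05 -1.83]
```

Call:
arm_command(increments=[{"twist": [0, 0, 0], "delta_pos": [0, 0.008, 0], "fingers": -1}, {"twist": [0, 0, 0], "delta_pos": [0, 0.008, 0], "fingers": -1}, {"twist": [0, 0, 0], "delta_pos": [0, 0.006, 0], "fingers": -1}, {"twist": [0, 0, 0], "delta_pos": [0, 0.006, 0], "fingers": -1}, {"twist": [0, 0, 0], "delta_pos": [0, 0.006, 0], "fingers": -1}, {"twist": [0, 0, 0], "delta_pos": [0, 0.006, 0], "fingers": -1}, {"twist": [0, 0, 0], "delta_pos": [0, 0.006, 0], "fingers": -1}, {"twist": [0, 0, 0], "delta_pos": [0, 0.005, 0], "fingers": -1}, {"twist": [0, 0, 0], "delta_pos": [0, 0.005, 0], "fingers": -1}])

```text
time: 8.65
ee_pos: [0.5338, -0.2169, 0.1236]
orientation: [0.0, 0.134, 0.991, -0.0]
contact_force: [-0.6, -2.1, 2.6]
opening: 0.0004
```

```bash
python3 where.py
```

```text
t 8.65 chest [-0.0477 -0.0094  0.1236] tool in chest [[-1.0, 0.001, 0.0], [0.001, 1.0, -0.0], [-0.0, -0.0, -1.0]] F [-0.6 -2.1  2.6] open 0.0004 q [-0.43  0.17  1.93 -0.    1.04 -1.73]
```

Pushing at about 2 N. Continuing to the stop.

Call:
arm_command(increments=[{"twist": [0, 0, 0], "delta_pos": [0, 0.004, 0], "fingers": -1}, {"twist": [0, 0, 0], "delta_pos": [0, 0.004, 0], "fingers": -1}, {"twist": [0, 0, 0], "delta_pos": [0, 0.003, 0], "fingers": -1}, {"twist": [0, 0, 0], "delta_pos": [0, 0.002, 0], "fingers": -1}, {"twist": [0, 0, 0], "delta_pos": [0, 0, 0], "fingers": -1}])

```text
time: 9.15
ee_pos: [0.5371, -0.204, 0.1232]
orientation: [0.0, 0.133, 0.991, 0.0]
contact_force: [0.8, -1.7, 0.6]
opening: 0.0001
```

```bash
python3 where.py
```

```text
t 9.15 chest [-0.0479  0.0039  0.1232] tool in chest [[-1.0, 0.001, 0.0], [0.001, 1.0, 0.0], [-0.0, 0.0, -1.0]] F [ 0.8 -1.7  0.6] open 0.0001 q [-0.41  0.17  1.93  0.    1.04 -1.71]
```

Call:
arm_command(increments=[{"twist": [0, 0, 0], "delta_pos": [0, 0.002, 0], "fingers": -1}, {"twist": [0, 0, 0], "delta_pos": [0, 0.002, 0], "fingers": -1}, {"twist": [0, 0, 0], "delta_pos": [0, 0.002, 0], "fingers": -1}, {"twist": [0, 0, 0], "delta_pos": [0, 0, 0], "fingers": -1}])

```text
time: 9.55
ee_pos: [0.5375, -0.2025, 0.1233]
orientation: [-0.0, 0.133, 0.991, -0.004]
contact_force: [-4.0, -14.5, 0.7]
opening: -0.0003
```

```bash
python3 where.py
```

```text
t 9.55 chest [-0.0479  0.0055  0.1233] tool in chest [[-1.0, -0.0, 0.0], [-0.0, 1.0, -0.007], [-0.0, -0.007, -1.0]] F [ -4.  -14.5   0.7] open -0.0003 q [-0.4   0.17  1.93 -0.01  1.04 -1.7 ]
```

The end stop is reached: 15 N with no further travel, at the expected y. Backing off and lifting clear.

Call:
arm_command(increments=[{"twist": [0, 0, 0], "delta_pos": [0, -0.01, 0], "fingers": -1}, {"twist": [0, 0, 0], "delta_pos": [0, -0.015, 0], "fingers": -1}, {"twist": [0, 0, 0], "delta_pos": [0, 0, -0.03], "fingers": -1}, {"twist": [0, 0, 0], "delta_pos": [0, 0, -0.04], "fingers": -1}, {"twist": [0, 0, 0], "delta_pos": [0, 0, -0.04], "fingers": -1}, {"twist": [0, 0, 0], "delta_pos": [0.03, -0.03, -0.03], "fingers": -1}, {"twist": [0, 0, 0], "delta_pos": [0.03, -0.03, 0], "fingers": -1}, {"twist": [0, 0, 0], "delta_pos": [0, 0, 0], "fingers": -1}, {"twist": [0, 0, 0], "delta_pos": [0, 0, 0], "fingers": -1}])

```text
time: 10.45
ee_pos: [0.459, -0.2643, 0.262]
orientation: [0.0, 0.135, 0.991, 0.0]
contact_force: [-0.1, -0.3, 0.2]
opening: 0.0004
```

```bash
python3 where.py; python3 - <<'E'
from bench import *
import cv2
import numpy as np
from geo import *
load()
S=read_camera("scene")["frame"];G=read_camera("top")["frame"]
f=cv2.resize(S[130:260,230:360],(400,400),interpolation=2);g=cv2.resize(G[190:310,340:480],(400,343),interpolation=2);o=np.zeros((400,800,3),np.uint8);o[:,:400]=f;o[:343,400:]=g
p=np.load("p.npy");p[3]=0
for b in(-.015,.021,.025):
  print(b,"top",(proj("top",lid(p,.125,b,.031))-[340,190])*400/140+[400,0],"scene",(proj("scene",lid(p,.125,b,.031))-[230,130])*400/130)
cv2.imwrite("pics/s5.png",o);cv2.imwrite("pics/s6.png",G)
E
```

```text
t 10.45 chest [-0.1074 -0.0748  0.262 ] tool in chest [[-1.0, 0.003, 0.0], [0.003, 1.0, 0.001], [-0.0, 0.001, -1.0]] F [-0.1 -0.3  0.2] open 0.0004 q [-0.57 -0.03  1.87  0.    1.3  -1.87]
-0.015 top [618.81421139 246.0524056 ] scene [251.16555025 143.18314602]
0.021 top [573.28349124 233.2586968 ] scene [255.36543177 165.03436459]
0.025 top [568.23343986 231.83967934] scene [255.8442808 167.5257289]
```

View pics/s5.png

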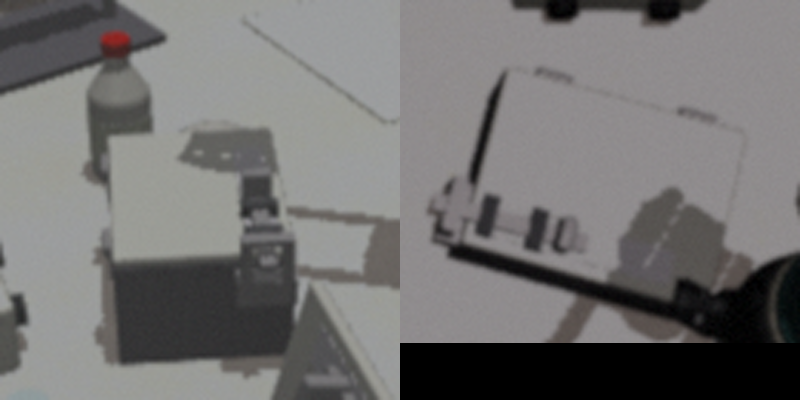

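View pics/s6.png

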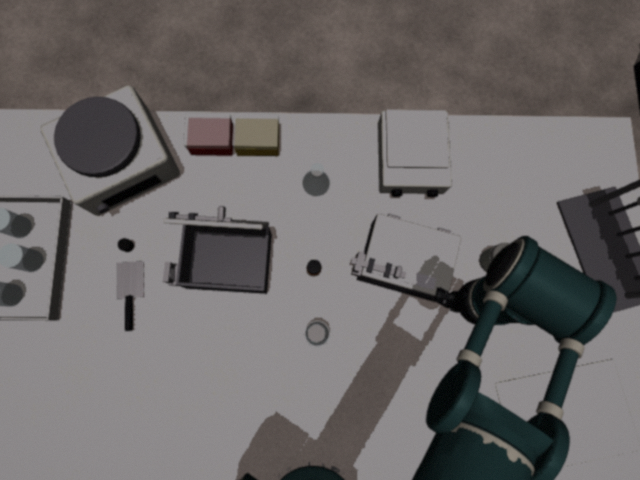

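The knob is at (568,233) in the top crop, against a predicted (568,232) for home. The bolt tip is through the keeper, the lid is flat, and the bystanders I can see haven't moved. Handing in.

```bash
python3 - <<'E'
from bench import *
print(hand_in())
E
```

```text
the job is handed in; nothing more can be done
None
```

The loaded chest is closed and bolted, and I handed the job in at about 10.5 s of the 45 s allowed. It was the right-hand chest. I pushed its lid down with the shut fingertips, then pushed the bolt knob along +y to its stop.

**Checks that passed:**
- **Lid:** the tip stopped at z = 0.1104 m against a nominal 0.1105 m. The force there rose to about 14 N up with no further travel.
- **Bolt:** the push reached its end stop at about 15 N. In the last top picture the knob is within about a pixel of its predicted home position, and the bolt tip is through the keeper.
- **Surroundings:** the empty chest, beaker, jar, flask, spatula and stopper look unmoved. The arm ended clear of everything, with a contact force of about 0 N.

**Not checked:**
- **Dish:** it was hidden by the arm in the last picture.
- **Bottle:** it was partly hidden in the top picture, but the scene picture shows it standing in place.
- **Rack:** it is out of sight under the closed lid. Nothing reached inside the chest.

The pose fit left up to 3.5 px error at the open lid's edge, so I relied on contact forces for the final pushes.

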